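Tip the round cover out of its storage block and rack it

ROBOT

A 6-joint arm with a two-finger parallel gripper is mounted at the origin on the work surface; the furniture and walls round the work are solid. World frame = base frame: x ahead of the robot, y to its left, z up, the work surface at z = 0. Lengths are in m, angles in rad, forces in N, time in s.
With the tool pointing down it reaches from about 0.275 to 0.775 m from the base axis. Payload 14.6 kg.
Tool frame: the origin (TCP) lies midway between the tips of the shut fingers; the grasp point (between the pads) lies env.hold_point_z behind it (env.hold_point_z is the distance from the TCP to the grasp point, in m); z points along the fingers, y is the line along which they close (so a half turn about z gives the same grasp; the last joint's range is limited). The gripper opens to 85 mm and grips with 20 to 120 N. Pads are 22 mm wide; open, the fingers measure 114 mm over their backs; the gripper's body (76 mm by 85 mm) begins 54 mm behind the grasp point. The pads swing forward as they close: fully open they stand 13 mm farther back than shut.
Start: joints at [-1.501, 0.263, -0.048, 1.259, 0, 1.415], TCP at [0.117, -0.512, 0.231] pointing down, gripper open.
Joint ranges: [-2.65, 2.65], [-0.89, 1.7], [-1.18, 1.37], [-2.13, 2.11], [-1.35, 1.29], [-3.14, 3.14]. Speed limits (rad/s): [1.89, 1.89, 2.57, 2.79, 3.14, 3.14].

INTERFACE

Orientations are given as a unit quaternion [x, y, z, w].
In Python, from cell import env, eyes gives the robot as it stands. Calls block until the motion is done:
- env.goto(position, orientation): joint-space move of the TCP to a pose.
- env.move_l(position, v=0.15, orientation=None, contact_N=None): straight line of the TCP; orientation=None keeps the orientation; v is the mean speed in m/s. With contact_N (N) it stops when the force on the tool has changed by that much, and returns True; else False.
- env.move_joints(angles): joint-space move.
- env.gripper_to(opening): finger opening in m; the grip force is fixed at half the most; returns when the fingers have stopped.
- env.pause(seconds).
- env.inverse_kinematics(position, orientation): joint angles nearest the present ones, or None.
- env.read_state(): the state.
- eyes.get_image(name): name is "side" or "top"; returns a dict with "color" (480x640x3 uint8, red, green, blue), "fx", "fy", "cx", "cy" (pixels), "world_from_camera" (4x4, takes a point from camera to world coordinates). Camera axes: x right, y up, looking along -z (the intrinsics and any distortion apply to the point x, -y, -z); pixel columns grow to the right and rows downward; lengths in m; the calibration is good to about 2 mm. A picture is of the moment at which its call begins. There is no depth.
A pose or a line that the arm cannot do raises env.Unreachable and nothing moves.
- env.close_job(): hands the job in; it is judged then, once.
The state is a dict: "clock": time; "joint_positions": joint angles; "dq": joint speeds; "joint_torque": joint torques, N m; "eef_pos": TCP position; "eef_rot": TCP orientation; "contact_force": force on the tool from outside, world axes, zero at the start; "ft_torque": the same for the moment, N m; "opening": finger opening in m; "finger_force": force on a finger pad.
Only numpy, scipy, OpenCV 4.12 (cv2) and the standard library are available. Lean on these libraries where they do the work, as an engineer would, in place of code of your own. Each camera call takes 0.05 s, during which the arm holds its last target. There are 200 camera calls.

TASK

Unlock the storage block: lift its sliding keeper over the two detent bumps, slide it clear to the far end of its rails and leave it lying flat there. Then press down the round cover over the deep side of its pocket until it tips up steeply against the pocket wall and an edge stands out, take it by that raised edge and set it down gently, standing upright in the empty place of the wooden rack, without disturbing the cover already there or the jars, case and tape measure nearby.

Things in the scene. Friction and masses are not known exactly. Their poses are not given: they have to be found in the camera images.
- block: Grey moulded storage block, fixed in the packing tray (floor 3 mm above the table), pose varies. Origin on the tray's floor under the pocket's centre; z up; +x from the half-round end to the solid far end. Spans x -64 to 106, y -66 to 66 mm, top at z = 63. On top at each side, x 10 to 106: aluminium rail (y 60 to 66) whose lip overhangs to y = 52, 21 to 25 mm above the top, over the keeper's ends.
- pocket (a point): Centre of the disc's pocket, at the block's top (block 0, 0, 63 mm). The pocket is 12 mm deep: half round, radius 48, for x < 0; straight-sided (y -48 to 48) for x > 0 up to an upright wall at x = 48. Its level seat (z = 51) ends in an edge at x = 11. A finger groove in the seat, x -44 to 0, y -22 to 22, floor at z = 36, is hidden by the disc at the start.
- press (a point): Point to press, at the block's top (block 34, 0, 63 mm), over the well: x 11 to 48, y -48 to 48, floor at z = 5, the back sloping from the seat's edge to x = 36 at the floor. Pressed here slowly with about 10 N, 17 to 20 mm down (there it meets the slope: force rises), the disc pivots on the seat's edge, slides down the wall at x = 48 and stays. Let go early it falls back or sticks part-way.
- parked (a point): Where the keeper's origin ends (block 76, 0, 63 mm; 70 to 85 is possible). Under the lips on the block's top, both sides: stops at block x 10 to 15, half-round detent bumps at x 47 to 57, 5 mm high, end stops at x 98 to 103.
- keeper: Loose aluminium slide, 0.08 kg: flat bar 26 (x) x 112 (y) x 8 mm, with an upright grip tab 14 (x) x 40 (y) mm in its middle, 8 to 34 mm above the bar's underside. Origin: centre of the underside; axes as the block's. Starts on the block's top at block x = 31, over the well, between stops and bumps. It lifts 13 mm before it meets the lips; lifted over 5 mm it clears the bumps.
- disc: The round cover: plain aluminium disc, diameter 90, 12 mm thick, about 0.2 kg. Origin at its centre, z its axis. Starts level in the pocket, its top face flush with the block's top, 3 mm play all round; slides easily on the block (friction about 0.2). Tipped, it leans 60 degrees from level, the edge towards block -x raised 24 mm over its top, at block x -2, above the finger groove.
- rack: Wooden rack, fixed to the table left or right of the tray. Base 130 (x) x 110 (y) x 12 mm, origin under its centre. Two bars along x (y 23 to 37 either side, tops at z = 26) carry discs on their inner edges. Two places, at rack x = -32 (empty) and +32 (full), each with four steel pins 6 mm thick, 13 mm either side in x, at y = -30 and 30, up to z = 74: a 20 mm gap for the 12 mm disc.
- place_empty (a point): Where the disc's centre lies when it stands in the empty place: rack x = -32, y = 0, 64.7 mm above the table. The disc's axis is then along the rack's x.
- place_full (a point): Centre of the disc in the other place: rack x = 32, y = 0, 64.7 mm above the table.
- disc_2: A disc like the first, standing in the other place of the rack; loose. Leave it alone.
- jar_2: Bystander: white jar with a red lid, 47 mm across, 76 mm tall, loose, in front of the tray. Origin at its foot.
- jar_3: Bystander: blue-grey jar with a white lid, 51 mm across, 61 mm tall, loose, in the tray behind the block. Origin at its foot.
- gauge_case: Bystander: black case, 74 x 112 x 46 mm, loose, on the side of the tray where the rack is not. Origin under its centre.
- tape_measure: Bystander: yellow and black tape measure, 66 x 74 x 36 mm, loose, in front of the tray. Origin under its centre.
There are look-alikes about, which are no part of the job. Leave any pink look-alike of the disc alone. There is more than one size of the keeper; the job needs the larger.

How it is judged:
On the way, in this order (a step that is already met when the one before it is completed fails the run):
1. the keeper has been lifted over the bumps and lies flat on the block beyond them (x of keeper in the frame of block between 0.066 and 0.09 m and z of keeper in the frame of block between 0.055 and 0.0665 m), for 0.2 s.
2. the disc is tipped up in its pocket by more than 43 degrees (angle between disc's own z axis and vertical above 0.75 rad and horizontal distance between disc and pocket below 0.05 m and height (world z) of disc below 0.1 m), for 0.2 s.
At the end, for the whole second after the job is handed in: The disc stands at rest in the rack's empty place, its centre within 12 mm of the place's centre and its axis within 14 degrees of the rack's x; the keeper lies flat on the block beyond the bumps (block x 66 to 90 mm); the other disc is still in its place (within 15 mm) (all of step 1 and distance between disc and place_empty below 0.012 m and angle between the z axis of disc and the x axis of rack, either way round below 0.25 rad and linear speed of disc below 0.02 m/s and distance between disc_2 and place_full below 0.015 m); the robot touches nothing.
It fails at once if the other disc is shoved more than 25 mm (distance of disc_2 from where it was at the start of the episode above 0.025 m).
It fails at once if a jar is pushed more than 40 mm or knocked over (distance of any of jar_2, jar_3 from where it was at the start of the episode above 0.04 m or angle between any of jar_2, jar_3's own z axis and vertical above 0.6 rad).
It fails at once if the case is pushed more than 40 mm or knocked over (distance of gauge_case from where it was at the start of the episode above 0.04 m or angle between gauge_case's own z axis and vertical above 0.6 rad).
It fails at once if the tape measure is pushed more than 40 mm or knocked over (distance of tape_measure from where it was at the start of the episode above 0.04 m or angle between tape_measure's own z axis and vertical above 0.6 rad).
It fails at once if the disc is dropped into the rack (faster than 0.6 m/s within 50 mm of its place) (distance between disc and place_empty below 0.05 m and linear speed of disc above 0.6 m/s).
It also fails if it takes over 58 s, if anything falls off the work surface, if the arm or the gripper's body presses on something with over 40 N, if the wrist force passes 120 N, or if a joint passes its speed limit or range.

## Working session

There is one attempt and no reset: what is moved stays moved. The work goes in short steps, each a Python script; the robot and the scene stay as the last script left them, time stands still between calls to the robot, and variables do not carry over. Pictures are saved under pics/ and viewed, at most 13 in all, crops included, and the job is handed in when it is done.

```bash
mkdir -p pics; ls
python3 - <<'E'
from cell import env, eyes
import cv2
for n in("top","side"):
    d=eyes.get_image(n); cv2.imwrite(f"pics/{n}0.png",d["color"][:,:,::-1])
    print(n,{k:v for k,v in d.items() if k!="color"})
print(env.hold_point_z, env.read_state())
E
```

```text
pics
top {'fx': 531.3474533451506, 'fy': 531.3474533451506, 'cx': 313.83137460894204, 'cy': 237.7737036079617, 'world_from_camera': array([[ 0.02252297,  0.99871046, -0.04549874,  0.48202509],
       [-0.99967585,  0.02303843,  0.01083655,  0.02294903],
       [ 0.01187079,  0.04523992,  0.99890562,  1.15857741],
       [ 0.        ,  0.        ,  0.        ,  1.        ]])}
side {'fx': 446.40074586667083, 'fy': 446.40074586667083, 'cx': 328.61170814782747, 'cy': 239.67221622508325, 'world_from_camera': array([[-0.99368903,  0.05661395, -0.09683482,  0.45728858],
       [-0.11201289, -0.4551445 ,  0.88334399,  1.02341415],
       [ 0.00593575,  0.88861597,  0.45861359,  0.61007266],
       [ 0.        ,  0.        ,  0.        ,  1.        ]])}
0.0187 {'clock': 0.1, 'joint_positions': array([-1.50130910e+00,  2.63500100e-01, -4.88352488e-02,  1.25940230e+00,
       -3.39553560e-05,  1.41546543e+00]), 'dq': array([-0.00038011, -0.00238346,  0.00211737, -0.00039881, -0.00119416,
       -0.00088079]), 'joint_torque': array([ 3.65872016e-03, -6.38577318e+01,  3.85064793e+01,  9.99934593e-03,
       -1.96085757e-04,  7.59782722e-06]), 'eef_pos': array([ 0.11699113, -0.51156299,  0.23087425]), 'eef_rot': array([ 9.93688640e-01,  1.12172477e-01,  3.23333306e-06, -4.70954671e-04]), 'contact_force': array([-0.33933332, -0.83120102, -1.03515113]), 'ft_torque': array([-0.00056437,  0.03477684,  0.00263128]), 'finger_force': 0.0, 'opening': 0.08516008519238305}
```

View pics/top0.png

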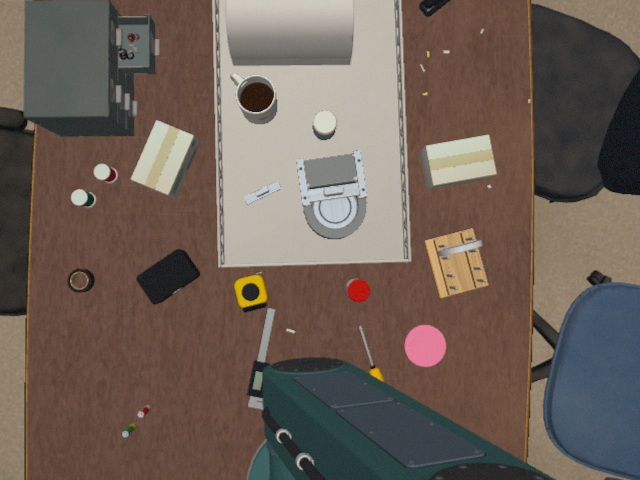

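View pics/side0.png

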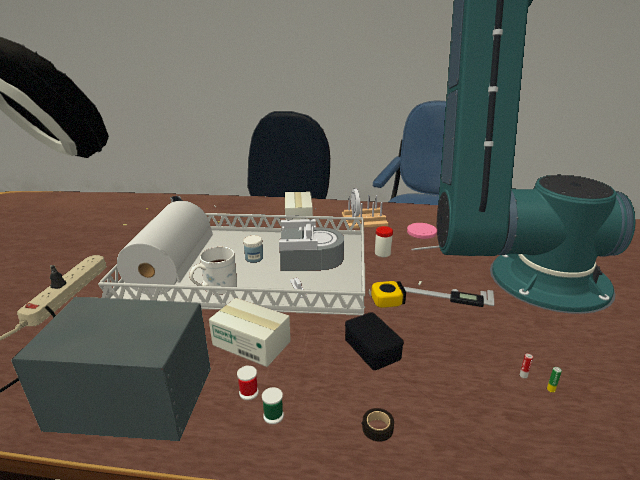

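The top view shows the block at (335,195), with the keeper lying across it at (335,190) and the disc below at (335,210). The rack is at (457,263), with its full place at the upper end. There are two look-alikes: the small slide at (262,193), which is too small and off the block, and the pink disc at (425,346). The side view agrees with this. I'll enlarge to confirm.

Run:
```python
import cv2, numpy as np
a=cv2.imread("pics/top0.png")
c1=cv2.resize(a[140:250,240:380],None,fx=5,fy=5,interpolation=cv2.INTER_CUBIC)
c2=cv2.resize(a[220:306,415:495],None,fx=5,fy=5,interpolation=cv2.INTER_CUBIC)
cv2.imwrite("pics/c1.png",c1);cv2.imwrite("pics/c2.png",c2)
```

```text
(no output)
```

View pics/c1.png

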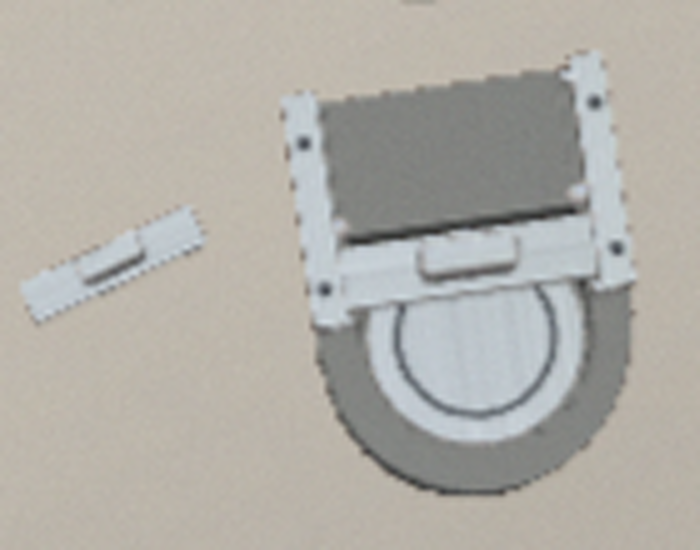

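View pics/c2.png

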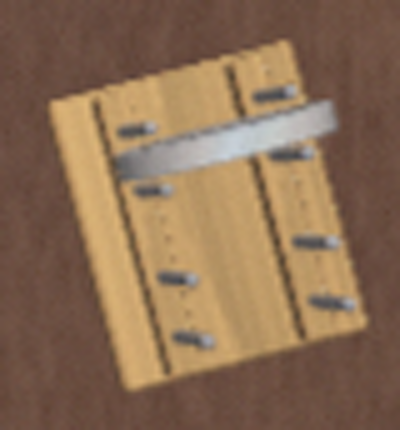

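The crop confirms that the large keeper sits under the rails, with its tab at crop (470,253). The half-size one at (115,265) is the look-alike. The rack pin tops are the bright right-hand pin ends. Next I'll fit the block and rack poses and check the residuals.

```bash
cat > h.py <<'E'
import numpy as np, cv2
from scipy.spatial.transform import Rotation as R
from cell import env, eyes
def ray(d,uv,z):
    T=d["world_from_camera"]; v=T[:3,:3]@[(uv[0]-d["cx"])/d["fx"],-(uv[1]-d["cy"])/d["fy"],-1]
    return T[:3,3]+v*(z-T[2,3])/v[2]
def proj(d,p):
    T=d["world_from_camera"]; c=T[:3,:3].T@(np.array(p)-T[:3,3])
    return np.array([d["cx"]+d["fx"]*c[0]/-c[2], d["cy"]-d["fy"]*c[1]/-c[2]])
def fit2(L,W):
    L,W=np.array(L,float),np.array(W)[:,:2]; l,w=L-L.mean(0),W-W.mean(0)
    a=np.arctan2((l[:,0]*w[:,1]-l[:,1]*w[:,0]).sum(),(l*w).sum())
    M=np.array([[np.cos(a),-np.sin(a)],[np.sin(a),np.cos(a)]]); t=W.mean(0)-M@L.mean(0)
    return t,a,(L@M.T+t-W)*1e3
E
cat > m.py <<'E'
from h import *
d=eyes.get_image("top")
s=lambda c,o:((c[0]+.5)/5-.5+o[0],(c[1]+.5)/5-.5+o[1])
o1=(240,140);o2=(415,220)
P=[(282,97),(318,327),(603,50),(635,282)]
W=[ray(d,s(p,o1),.091) for p in P]
t,a,r=fit2([(.106,.066),(.010,.066),(.106,-.066),(.010,-.066)],W); print("block",t,a,r.round(1).tolist())
sc=[ray(d,s(p,o1),.091)[:2] for p in [(304,144),(325,289),(595,102),(616,248)]]
M=np.array([[np.cos(a),-np.sin(a)],[np.sin(a),np.cos(a)]])
print("screws in block",((np.array(sc)-t)@M*1e3).round(1).tolist())
for n,p,z in[("ring",(476,334),.066),("tab top",(468,250),.100),("pocket low",(475,441),.066)]:
    print(n,((ray(d,s(p,o1),z)[:2]-t)@M*1e3).round(1))
pins=[(150,128),(290,92),(165,190),(305,153),(191,278),(333,242),(207,341),(347,303)]
L=[(x,y) for x in(.045,.019,-.019,-.045) for y in(.030,-.030)]
t2,a2,r=fit2(L,[ray(d,s(p,o2),.074) for p in pins]); print("rack pins",t2,a2,r.round(1).tolist())
t3,a3,r=fit2([(.065,.055),(.065,-.055),(-.065,-.055),(-.065,.055)],[ray(d,s(p,o2),.012) for p in[(50,102),(290,40),(368,325),(130,390)]])
print("rack base",t3,a3,r.round(1).tolist())
# side-view check: predicted tab-top and jar etc.
ds=eyes.get_image("side"); 
B=lambda x,y,z: np.r_[t+M@[x,y],z+.003]
print("tab side",proj(ds,B(.031,0,.097)),"corners",[proj(ds,B(x,.066,.088)).round(1) for x in(.01,.106)], proj(ds,B(-.064,0,.063)))
M2=np.array([[np.cos(a2),-np.sin(a2)],[np.sin(a2),np.cos(a2)]])
S=[proj(ds,np.r_[t2+M2@l,.074]) for l in L]; print("pins side",np.round(S,1).tolist())
im=cv2.cvtColor(ds["color"],cv2.COLOR_RGB2BGR)
c=cv2.resize(im[180:285,265:395],None,fx=6,fy=6-.3,interpolation=cv2.INTER_CUBIC)
for q in S+[proj(ds,B(x,y,.088)) for x in(.01,.106) for y in (.066,-.066)]+[proj(ds,B(.031,0,.097))]: 
    cv2.circle(c,(int((q[0]-265+.5)*6),int((q[1]-180+.5)*5.7)),3,(0,0,255),-1)
cv2.imwrite("pics/c3.png",c)
E
python3 m.py
```

```text
block [ 0.59659673 -0.03134595] 0.16769335821801545 [[0.7, 0.4], [-0.9, 1.1], [0.3, -0.1], [-0.1, -1.4]]
screws in block [[85.0, 59.7], [25.5, 59.8], [85.2, -59.5], [25.1, -59.1]]
ring [1.1 0.4]
tab top [31.7  0.9]
pocket low [-42.6   7.3]
rack pins [ 0.48738309 -0.29776648] 0.27811970198403646 [[0.0, 0.4], [0.4, 0.1], [0.3, -0.3], [0.3, -0.7], [-0.6, 0.3], [-0.1, 0.7], [-0.1, -0.0], [-0.3, -0.5]]
rack base [ 0.48811579 -0.29918067] 0.2809148890312445 [[0.4, 1.1], [1.5, -0.6], [-0.8, -1.7], [-1.1, 1.2]]
tab side [308.0409697  226.75554726] corners [array([316.8, 241.2]), array([278.5, 241.9])] [343.66081362 237.5212234 ]
pins side [[353.0, 204.2], [349.0, 197.0], [361.2, 203.7], [356.9, 196.6], [373.0, 203.0], [368.4, 195.9], [381.1, 202.5], [376.2, 195.5]]
```

View pics/c3.png

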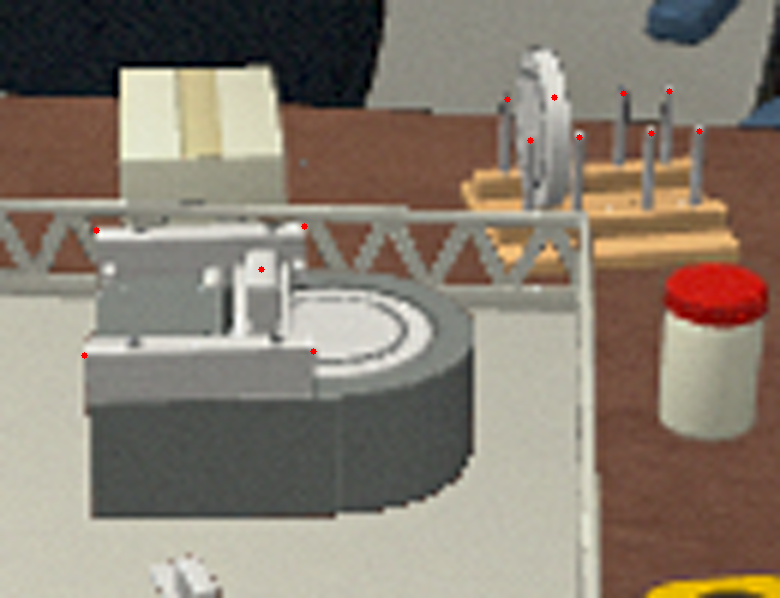

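In the side view the projected pin tops, at crop (507,99) to (699,131), and the rail corners all land on their features, so the poses hold to about 1–2 mm. Next is the keeper.

```bash
cat >> h.py <<'E'
tb,ab=np.array([.5966,-.0313]),.1677
tr,ar=np.array([.4876,-.2981]),.2785
def fr(t,a,x,y,z): return np.r_[t+np.array([[np.cos(a),-np.sin(a)],[np.sin(a),np.cos(a)]])@[x,y],z]
B=lambda x,y,z: fr(tb,ab,x,y,z+.003)      # block frame -> world
K=lambda x,y,z: fr(tr,ar,x,y,z)
def quat(yaw,ydir,zdir):
    "tool axes ydir,zdir in a frame yawed by yaw"
    y,z=np.array(ydir,float),np.array(zdir,float)
    return (R.from_euler('z',yaw)*R.from_matrix(np.c_[np.cross(y,z),y,z])).as_quat()
def st(msg=""):
    s=env.read_state(); print(msg,round(s["clock"],2),s["eef_pos"].round(4),"F",s["contact_force"].round(1),"open",round(s["opening"],4),"ff",round(float(s["finger_force"]),1)); return s
def shot(n,box=None,cam="top",f=5):
    d=eyes.get_image(cam); im=d["color"][:,:,::-1]
    if box: im=cv2.resize(im[box[1]:box[3],box[0]:box[2]],None,fx=f,fy=f,interpolation=cv2.INTER_CUBIC)
    cv2.imwrite(f"pics/{n}.png",im)
E
python3 - <<'E'
from h import *
c60,s60=.5,.866
n=np.array([s60,0,c60]);ap=np.array([.5,0,-s60])
for sg in(1,-1):
    for nm,p,q in[("keeper",B(.031,0,.12),quat(ab,(sg,0,0),(0,0,-1))),("press",B(.034,0,.08),quat(ab,(0,sg,0),(0,0,-1))),
      ("edge",B(.012,0,.061),quat(ab,sg*n,ap)),("rack",K(-.032,0,.082),quat(ar,(sg,0,0),(0,0,-1)))]:
        j=env.inverse_kinematics(p,q); print(sg,nm,None if j is None else j.round(2))
E
```

```text
1 keeper [-0.17  0.49  0.    1.09  0.    1.23]
1 press [-0.17  0.52 -0.06  1.    0.   -0.34]
1 edge [-0.29  0.28 -0.73  0.09  0.22  1.17]
1 rack [-0.74  0.39 -0.28  0.9   0.    0.55]
-1 keeper [-0.17  0.49  0.    1.09  0.   -1.91]
-1 press [-0.17  0.52 -0.06  1.    0.    2.8 ]
-1 edge [-0.29  0.28 -0.73  0.09  0.22 -1.97]
-1 rack [-0.74  0.39 -0.28  0.9   0.   -2.59]
```

Run:
```python
from h import *
q=quat(ab,(1,0,0),(0,0,-1))
s=env.read_state(); env.move_l(s["eef_pos"]+[0,0,.06],v=.2)
env.goto(B(.0315,0,.15),q); env.gripper_to(.04)
print(env.move_l(B(.0315,0,.075),v=.08,contact_N=6)); st("at tab")
env.gripper_to(0); st("grip")
env.move_l(B(.0315,0,.084),v=.04); st("lift")
env.move_l(B(.077,0,.084),v=.05); st("slid")
print(env.move_l(B(.077,0,.074),v=.03,contact_N=4)); st("down")
env.gripper_to(.035); env.move_l(B(.077,0,.15),v=.15); st("up")
env.goto(B(-.06,0,.22),q)
shot("k1",(280,140,380,250))
```

```text
False
at tab 4.79 [ 0.628  -0.0261  0.0785] F [ 0.6 -0.1 -0.6] open 0.0402 ff 0.0
grip 5.14 [ 0.628  -0.0261  0.0786] F [0.2 1.2 5.7] open 0.0127 ff 59.3
lift 5.52 [ 0.6278 -0.0261  0.0872] F [ 0.1 -0.6 -0.9] open 0.0123 ff 58.6
slid 6.58 [ 0.6723 -0.0185  0.087 ] F [-0.3  0.3 -1. ] open 0.0123 ff 58.6
True
down 6.91 [ 0.6727 -0.0185  0.0785] F [1.3 0.9 4.6] open 0.0128 ff 59.8
up 7.9 [ 0.6722 -0.0184  0.1522] F [0.5 0.4 0.8] open 0.0351 ff 0.0
```

View pics/k1.png

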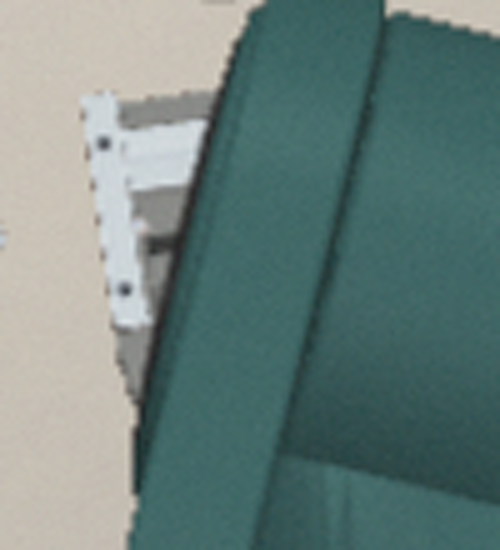

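The picture shows the keeper bar parked near the far end, at crop rows 125–190, beyond the bump line. Now the press.

Run:
```python
from h import *
q=quat(ab,(0,1,0),(0,0,-1))
env.gripper_to(0)
env.goto(B(.034,0,.12),q); env.move_l(B(.034,0,.070),v=.1); st("above")
for z in np.arange(.064,.040,-.002):
    c=env.move_l(B(.034,0,z),v=.025,contact_N=14); s=st(f"{z:.3f} {c}")
    if c and z<.05: break
env.pause(.3); st()
env.move_l(B(.034,0,.13),v=.08); 
env.goto(B(.034,0,.3)-[.22,.0,0],q)
shot("t1",(270,140,390,250)); shot("t1s",(265,190,375,285),"side")
```

```text
above 11.05 [ 0.6304 -0.0257  0.0735] F [0.1 0.3 0.2] open -0.0 ff 0.0
0.064 False 11.44 [ 0.6301 -0.0256  0.067 ] F [-0.4 -0.4  0. ] open 0.0002 ff 0.0
0.062 False 11.69 [ 0.6302 -0.0257  0.0651] F [-0.9 -0.2  2. ] open -0.0002 ff 0.8
0.060 False 11.94 [ 0.6302 -0.0256  0.063 ] F [0.6 0.4 3. ] open -0.0 ff 1.0
0.058 False 12.19 [ 0.6301 -0.0256  0.0609] F [ 0.9 -0.3  2.3] open -0.0001 ff 1.0
0.056 False 12.44 [ 0.63   -0.0256  0.0588] F [ 1.7 -0.1  1.1] open -0.0003 ff 0.9
0.054 False 12.69 [ 0.6297 -0.0256  0.0567] F [-0.4  0.5  0.7] open 0.0 ff 0.0
0.052 False 12.94 [ 0.6299 -0.0256  0.0548] F [0.3 0.4 0.5] open -0.0 ff 0.0
0.050 False 13.19 [ 0.63   -0.0256  0.0529] F [0.3 0.7 0.5] open 0.0001 ff 0.0
0.048 False 13.44 [ 0.6303 -0.0256  0.051 ] F [0.4 0.9 0. ] open -0.0004 ff 0.5
0.046 False 13.69 [ 0.6309 -0.0256  0.0493] F [5.4 1.2 2.1] open -0.0001 ff 3.0
0.044 False 13.94 [ 0.6316 -0.0256  0.0478] F [7.3 2.  5.3] open -0.0 ff 5.8
0.042 False 14.19 [ 0.6317 -0.0258  0.0465] F [ 4.2  0.9 15.2] open 0.0 ff 22.1
 14.49 [ 0.6317 -0.0258  0.0465] F [ 4.9  1.1 14.4] open -0.0004 ff 22.0
```

View pics/t1s.png

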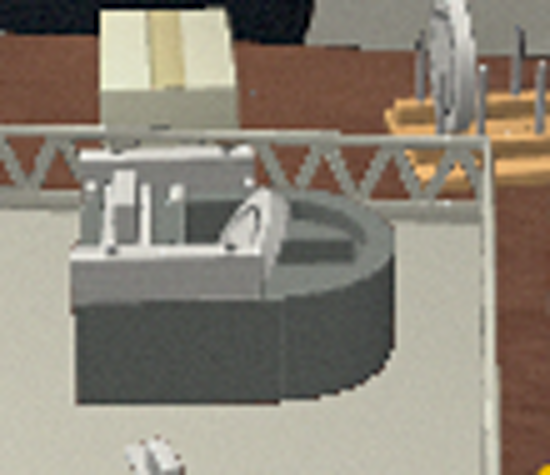

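The side view shows the disc tipped steeply, its raised edge at crop (275,190), with the finger groove exposed and the keeper parked flat. I'll check the edge position in the top view.

Run:
```python
from h import *
d=eyes.get_image("top");ds=eyes.get_image("side")
for p in[(.003,0,.088),(-.007,0,.082),(-.002,0,.085)]:
    a=proj(d,B(*p));b=proj(ds,B(*p)); print(p,((a-[270,140]+.5)*5).round(),((b-[265,190]+.5)*5).round())
im=cv2.imread("pics/t1.png")
for p in[(.003,0,.088),(-.007,0,.082)]:
    a=(proj(d,B(*p))-[270,140]+.5)*5; cv2.circle(im,tuple(int(v) for v in a),2,(0,0,255),-1)
cv2.imwrite("pics/t1m.png",im)
```

```text
(0.003, 0, 0.088) [330. 323.] [271. 201.]
(-0.007, 0, 0.082) [333. 349.] [290. 210.]
(-0.002, 0, 0.085) [331. 336.] [280. 206.]
```

View pics/t1m.png

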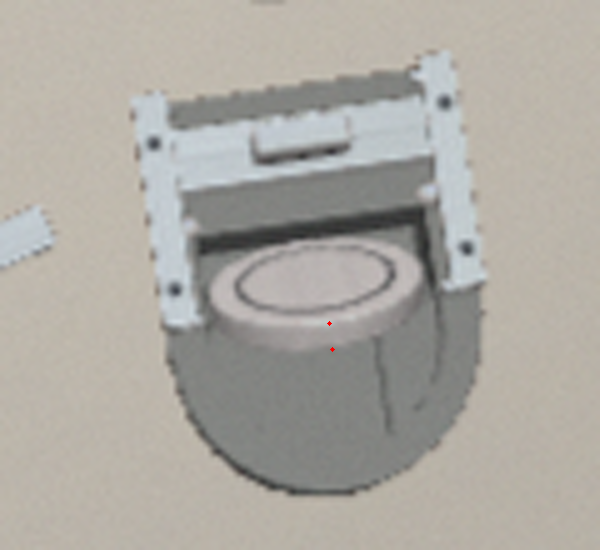

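The predicted rim points, at crop (330,323) and (333,349), lie on the upper and lower rim lines of the raised edge. The disc is shifted about 2 mm toward +y. Next I'll grasp it by the raised edge.

Run:
```python
from h import *
n=np.array([.866,0,.5]);ap=np.array([.5,0,-.866])
q=quat(ab,n,ap); e=np.array([-.002,.002,.086]); at=lambda s,dn=0:B(*(e+s*ap+dn*n))
env.goto(at(-.07),q); env.gripper_to(.030); 
env.move_l(at(-.01),v=.1); st("pre")
c=env.move_l(at(.026),v=.04,contact_N=5); s=st(f"in {c}")
env.gripper_to(0); s=st("grip")
if s["opening"]>.008:
    p=s["eef_pos"]; B0=B(0,0,0)
    w=lambda x,z:B(x,0,z)-B0
    env.move_l(p+w(-.010,.026),v=.04); st("l1")
    env.move_l(p+w(-.035,.10),v=.1); st("l2")
    shot("g1",(265,130,395,285),"side",4)
```

```text
pre 19.56 [ 0.5893 -0.0305  0.0979] F [0.3 0.3 1.2] open 0.0299 ff 0.0
in False 20.61 [ 0.6071 -0.0275  0.0666] F [-0.5  0.7  0.3] open 0.0298 ff 0.0
grip 20.9 [ 0.6066 -0.0275  0.0663] F [-5.8 -0.9  3.4] open 0.011 ff 59.5
l1 21.75 [ 0.5967 -0.0292  0.0922] F [ 0.6 -0.8 -3.1] open 0.0113 ff 58.6
l2 22.68 [ 0.5719 -0.0333  0.1657] F [-0.8 -1.4 -2.3] open 0.0109 ff 58.6
```

View pics/g1.png

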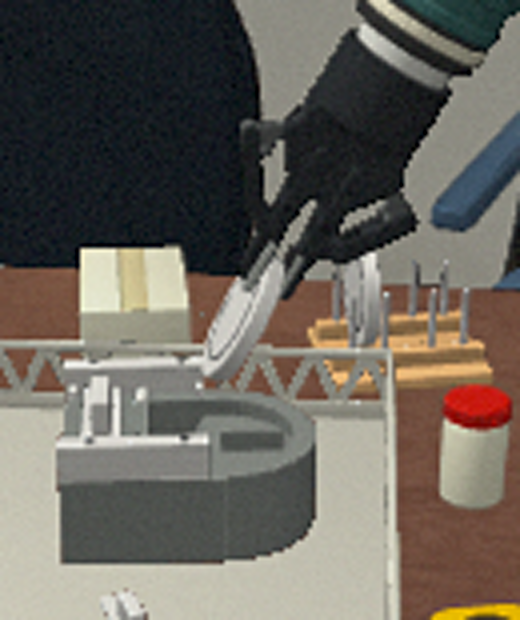

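The disc is held by its edge and is clear of the block in this picture. I'll carry it upright over the rack and look before lowering.

Run:
```python
from h import *
q=quat(ar,(1,0,0),(0,0,-1))
s=env.read_state(); env.move_l(s["eef_pos"]+[-.03,0,.09],v=.2)
env.goto(K(-.032,0,.23),q); env.move_l(K(-.032,0,.150),v=.1); env.pause(.3); st("hover")
shot("r1t",(410,200,510,310)); shot("r1s",(320,120,420,240),"side")
a,b=cv2.imread("pics/r1t.png"),cv2.imread("pics/r1s.png")
d=eyes.get_image("top");ds=eyes.get_image("side")
for x in(-.045,-.019):
  for y in (.03,-.03):
    for im,dd,o in((a,d,(410,200)),(b,ds,(320,120))):
        p=(proj(dd,K(x,y,.074))-o+.5)*5; cv2.circle(im,tuple(int(v) for v in p),2,(0,0,255),-1)
for sx in(-.006,.006):   # expected rim bottom points
    for im,dd,o in((a,d,(410,200)),(b,ds,(320,120))):
        p=(proj(dd,K(-.032+sx,0,.150-.063))-o+.5)*5; cv2.circle(im,tuple(int(v) for v in p),2,(0,255,0),-1)
a=cv2.copyMakeBorder(a,0,max(0,b.shape[0]-a.shape[0]),0,0,0); b=cv2.copyMakeBorder(b,0,a.shape[0]-b.shape[0],0,0,0)
m=np.hstack([a,b]); m=cv2.resize(m,(800,int(m.shape[0]*800/m.shape[1]))); print(m.shape); cv2.imwrite("pics/r1.png",m)
```

```text
hover 25.7 [ 0.4569 -0.307   0.1503] F [ 0.2 -0.1 -2.6] open 0.0107 ff 58.6
(480, 800, 3)
```

View pics/r1.png

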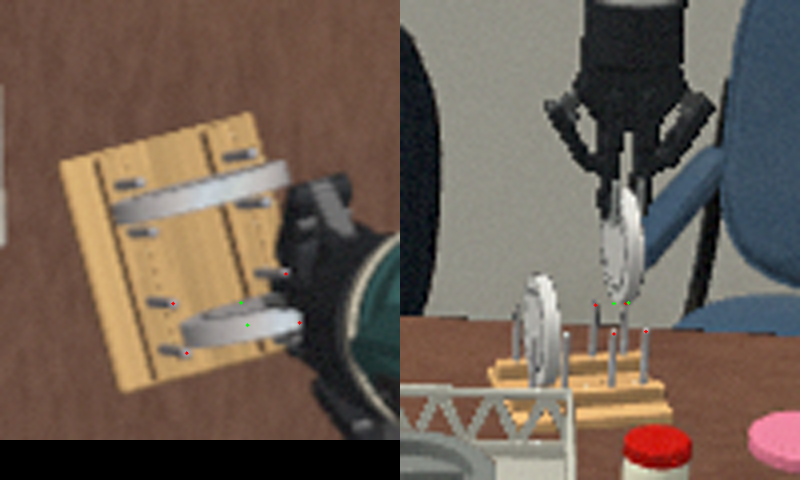

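The disc hangs upright. Its bottom, at right-panel (622,303), matches the predicted green points and lies midway between the four pins. Lowering it now, with contact detection.

Run:
```python
from h import *
print(env.move_l(K(-.032,0,.100),v=.08,contact_N=5)); st("mid")
c=env.move_l(K(-.032,0,.076),v=.03,contact_N=4); st(f"down {c}")
shot("r2",(320,120,420,240),"side")
```

```text
False
mid 26.68 [ 0.457  -0.3071  0.1003] F [-0.5  0.6 -2.5] open 0.0108 ff 58.6
down True 27.25 [ 0.4567 -0.3067  0.0831] F [-0.3  1.3  4.2] open 0.0109 ff 59.7
```

Contact came at TCP z = 0.083, just as predicted for the disc seated. Releasing it.

Run:
```python
from h import *
env.gripper_to(.03); env.pause(.3); st("open")
env.move_l(K(-.032,0,.20),v=.1); st("up")
env.goto(K(-.25,-.0,.30),quat(ar,(1,0,0),(0,0,-1))); env.pause(.3); st()
shot("f1",(410,200,510,310)); shot("f2",(265,180,425,290),"side")
a,b=cv2.imread("pics/f1.png"),cv2.imread("pics/f2.png")
a=cv2.resize(a,(300,330)); b=cv2.resize(b,(480,330)); cv2.imwrite("pics/f.png",np.hstack([a,b]))
```

```text
open 27.93 [ 0.4565 -0.3066  0.0832] F [-0.5  0.8  0.5] open 0.03 ff 0.0
up 29.24 [ 0.4566 -0.3067  0.1994] F [-0.4  0.6  0.1] open 0.0301 ff 0.0
 30.49 [ 0.2478 -0.3667  0.2996] F [ 0.3 -0.2  0.7] open 0.0302 ff 0.0
```

View pics/f.png

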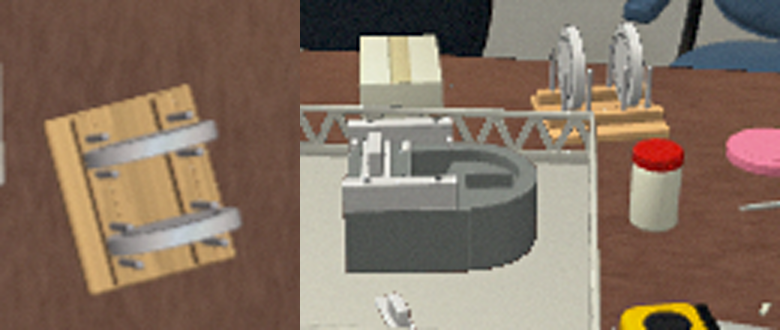

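Both discs stand in the rack between their pins (empty place now filled, at left-panel (175,230)), the keeper lies parked, and the jar and tape measure are undisturbed.

```bash
python3 -c "
from cell import env
print(env.close_job())"
```

```text
the job is handed in; nothing more can be done
None
```

I handed the job in at about 30 s of the 58 s limit: the keeper is parked flat beyond the bumps, and the disc stands upright in the rack's empty place beside the undisturbed second disc; no verdict came back.

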